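Put the lens tube away and close the accessory chest

ROBOT

A 7-joint arm with a two-finger parallel gripper is mounted at the origin on the work surface. World frame = base frame: x ahead of the robot, y to its left, z up, the work surface at z = 0. Lengths are in m, angles in rad, forces in N, time in s.
With the tool pointing down it reaches from about 0.425 to 0.925 m from the base axis. Payload 6.8 kg.
Tool frame: the origin (TCP) lies between the finger pads; the fingertips stand 17 mm ahead of it and the grasp point (between the pads) lies 2 mm behind it; z points along the fingers, x is the direction in which the jaws open and shut, and the axes are right-handed (so a half turn about z gives the same grasp; the last joint's range is limited). The gripper opens to 85 mm and grips with 20 to 120 N. Pads are 22 mm wide; open, the fingers measure 114 mm over their backs; the gripper's body (76 mm by 85 mm) begins 54 mm behind the grasp point. The pads swing forward as they close: fully open they stand 13 mm farther back than shut.
Start: joints at [-1.246, 0.477, 0.022, 1.555, -0.011, 1.109, -0.083], TCP at [0.283, 0.613, 0.248] pointing down, gripper open.
Joint ranges: [-2.96, 2.96], [-0.34, 2.1], [-1.41, 1.46], [0.24, 2.44], [-1.37, 4.51], [0.17, 1.92], [-2.96, 2.96]. Speed limits (rad/s): [2.39, 2.39, 3.14, 3.14, 3.14, 3.14, 3.14].

INTERFACE

Orientations are given as a unit quaternion [w, x, y, z].
In Python, from station import readout, read_camera, get_calibration, bot, models gives the robot as it stands.
- The arm moves only by the tool carry_out, never from a script. Its argument "deltas" is a list of rows, each a list of 2 entries, a list of its own where there are three numbers: the shift along the tool's x, y, z in cm, then the turn about the tool's z in degrees. A call has 1 to 10 rows; each row is the pose to reach, as a shift and turn from the pose measured when the call began, along the tool's axes at that moment; what a row does not reach only later rows make up. A row lasts 1/8 s, in which the tool goes at most 62.5 mm and 10.7 degrees, less where a joint would pass 70% of its speed; a pose out of reach is approached as far as the arm can. A call with a gripper value outside its range is refused whole. "hand" is the opening, from 0 (shut) to 1 (fully open), set as the call begins (left out, the last holds). The fingers move at their own pace and stop on an object; "newtons" is the grip in N (left out, the last holds). Time passes only in rows, so rows that repeat a pose let the fingers close. It gives the time, the measured TCP pose, the force and the opening at its end, in the units of the state.
- readout.get_obs(): the state, without advancing time (a new reading comes with each control period).
- read_camera(name): name is "side" or "top"; returns the picture (400x640x3 uint8, red, green, blue); there is no depth.
- get_calibration(name): a dict with "fov_y" (degrees; the focal length in pixels is half the picture's height over the tangent of half this angle, whatever the lens; pixels are square), "cx", "cy" (the principal point, pixels), "D" ([k1, k2, p1, p2, k3] as OpenCV has them; the pictures are not rectified), "world_from_camera" (4x4, takes a point from camera to world coordinates). Camera axes: x right, y down, z forward; pixel columns grow to the right and rows downward; lengths in m; the calibration is good to about 2 mm. A picture is of the moment at which its call begins. get_calibration takes no time and is no camera call.
- bot.hand_in(): hands the job in, once; it reports no verdict.
Trained networks look in the newest picture that a camera, given by its name, has taken for a name from the list of things; names that differ only in an ending like _2 or _b are one class to them, and where a whole thing is asked for, a point or a joint stands for the part that bears it (a point fixed in the world has none). Each returns a list of dicts, best first, with "score" (0 to 1); they miss things now and then, are a little off and sometimes report something else, mostly with a low value. They report only what shows in the picture. A call takes as long as a camera call. They do not tell look-alikes from the thing itself.
- models.spot_in(query, camera): "centre" ([row, column] in pixels, amid what is visible of it).
The state is a dict: "t": time; "q": joint angles; "joint_vel": joint speeds; "joint_torque": joint torques, N m; "eef_pos": TCP position; "tool_rot": TCP orientation; "contact_force": force on the tool from outside, world axes, zero at the start; "torque": the same for the moment, N m; "gripper_width": opening from 0.0 (shut) to 1.0 (fully open).
Only numpy, scipy, OpenCV 4.12 (cv2) and the standard library are available. Lean on these libraries where they do the work, as an engineer would, in place of code of your own. Each camera call takes 0.05 s, during which the arm holds its last target. There are 200 camera calls.

TASK

Lay the loose lens tube on its side in the two saddles of the open microscope accessory chest and let go of it. Then break the chest's locked lid stay by pushing its knuckle down and back through straight while the lid still stands up, take the lid by its handle and lower it gently until it is fully shut; it must not drop or slam, and the bottle, tape roll and glass dish are to stay where they are.

Things in the scene. Friction and masses are not known exactly. Their poses are not given: they have to be found in the camera images.
- chest: Grey steel accessory chest fixed to the bench, 220 (x) x 320 (y) x 95 mm tall, walls 5 mm; origin: centre of its underside; its x points to the hinge side (the robot's right and ahead). The lid (222 mm long, 12 mm thick, about 0.6 kg) stands open. Inside, a middle bay 146 mm wide (partitions 50 mm tall) holds two V saddles; at its -y end lens cans 80 mm tall, at its +y end room for the stay.
- tube_center (a point): Centre of the loose lens tube, lying on its side on the bench, free to roll; its own x runs along its axis (either way round is good). 110 mm long, about 0.25 kg: cream waist 36 mm in diameter and 70 mm long, a black collar 42 mm in diameter and 20 mm long at each end.
- cradle (a point): Where the tube's centre rests in the saddles: middle of the chest, 55 mm above the bench; its x is the direction of the lying tube. The saddles, 28 mm long, stand 45 mm before and behind it and carry the collars; the 62 mm between them is open down to 11 mm above the bench, for fingers.
- lid_hinge (a point): Middle of the lid's hinge line, on the chest's rear top edge 95 mm above the bench; hinge line along its y, its x points as the chest's.
- knuckle (a point): Centre of the dark round boss (18 mm diameter, 30 mm long along the hinge direction) on the knuckle of the lid stay: two 78 mm bars from the chest's +y wall up to the lid. Locked, it is 81 mm in front of the hinge line, 42 mm above the rim, free from front and above. It breaks rearward and down (40 degrees below level): 5 mm to straight, some 20 mm to well broken, with about 3 N.
- handle_mid (a point): Middle of the bow handle's round steel bar: 10 mm diameter, 120 mm long along the hinge direction, on the lid's outer face 185 mm from the hinge line, bar centre 40 mm off that face (53 mm off the hinge plane), so behind the lid while it stands open. The bar can turn between fingers that hold it lightly. Its own x runs along the lid to the hinge, z off the outer face.
- lid (a joint): Lid angle in rad: 0 shut, about 1.38 open on its stay. The stiff hinge holds the lid up above about 1.2 rad once the stay is broken; lower down its weight wins and, let go, it falls and slams.
- stay (a joint): Bend of the stay at its knuckle in rad: -0.12 locked over centre on its stop, 0 straight, positive broken, about 2.8 folded with the lid shut. Bent more than 0.2 it stays broken when let go. At 0.5 the lid has sunk about 0.06 rad, at 1.0 about 0.2; pushed much farther, the lid starts to fall.
- bottle: Bystander: small amber glass bottle, 44 mm in diameter, 85 mm tall, standing on the bench; origin at the centre of its underside.
- tape: Bystander: roll of tape lying flat, 96 mm across, 19 mm tall; origin at the centre of its underside.
- dish: Bystander: glass dish, 90 mm across, 30 mm tall; origin at the centre of its underside.
Not all that is in view belongs to the job. What is shaped like the part that bears tube_center but blue is not meant.

How it is judged:
By the outcome, as a careful person would: the job done as asked, in the order asked, and still so for the second after the job is handed in, with the robot touching nothing.
It also fails if it takes over 72 s, if anything falls off the work surface, if the arm or the gripper's body presses on something with over 40 N, if the wrist force passes 120 N, or if a joint passes its speed limit or range.

## Working session

There is one attempt and no reset: what is moved stays moved. The work goes in short steps, Python scripts to look and compute and a tool call to move; the robot and the scene stay as the last step left them, time stands still between calls to the robot, and variables do not carry over. Pictures are saved under pics/ and viewed, about 8 in all and at most 12, crops included, and the job is handed in when it is done.

Besides the shell and the picture viewer there is one more tool, called after "Request:" as a command line: name --argument value ..., lists and objects as JSON in quotes. carry_out: Moves the arm, as the interface text tells. Its arguments: {"type":"object","properties":{"deltas":{"type":"array"},"hand":{"type":"number"},"newtons":{"type":"number"}},"required":["deltas"]}

```bash
mkdir -p pics; ls; cat > h.py <<'E'
import numpy as np, cv2
from station import readout, read_camera, get_calibration, bot, models
from scipy.spatial.transform import Rotation as R
def cal(n):
    c=get_calibration(n); f=200/np.tan(np.radians(c["fov_y"])/2)
    K=np.array([[f,0,c["cx"]],[0,f,c["cy"]],[0,0,1.]])
    return K,np.array(c["D"],float),np.array(c["world_from_camera"])
def ray(n,rc):
    K,D,T=cal(n); p=cv2.undistortPoints(np.array([[[rc[1],rc[0]]]],float),K,D)[0,0]
    d=T[:3,:3]@[p[0],p[1],1]; return T[:3,3],d/np.linalg.norm(d)
def atz(n,rc,z):
    o,d=ray(n,rc); return o+d*(z-o[2])/d[2]
def proj(n,P):
    K,D,T=cal(n); W=np.linalg.inv(T)
    q=cv2.projectPoints(np.atleast_2d(np.array(P,float)),cv2.Rodrigues(W[:3,:3])[0],W[:3,3],K,D)[0][:,0]
    return q[:,::-1]  # row,col
def tri(a,b):
    (n1,r1),(n2,r2)=a,b; o1,d1=ray(n1,r1);o2,d2=ray(n2,r2)
    s=np.linalg.lstsq(np.c_[d1,-d2],o2-o1,rcond=None)[0]
    p,q=o1+d1*s[0],o2+d2*s[1]; return (p+q)/2,np.linalg.norm(p-q)
def save(n,f,crop=None,s=1):
    im=read_camera(n)[:,:,::-1]
    if crop: im=im[crop[0]:crop[1],crop[2]:crop[3]]
    cv2.imwrite("pics/"+f,cv2.resize(im,None,fx=s,fy=s,interpolation=cv2.INTER_CUBIC))
def tool(P):  # world target -> shift in tool axes cm
    o=readout.get_obs(); q=o["tool_rot"]; r=R.from_quat([q[1],q[2],q[3],q[0]])
    return r.inv().apply(np.array(P)-o["eef_pos"])*100
E
python3 - <<'E'
from h import *
np.set_printoptions(precision=3,suppress=True)
for n in("side","top"):
    save(n,n+"0.png"); print(n,cal(n)[2].tolist(),cal(n)[0][0,0])
    for q in("chest","tube_center","lid_hinge","knuckle","handle_mid","bottle","tape","dish","cradle"):
        try: print(q,[(np.round(d["centre"]),round(d["score"],2)) for d in models.spot_in(q,n)[:3]])
        except Exception as e: print(q,e)
o=readout.get_obs();print(o)
E
```

```text
pics
side [[-0.09505524950609459, -0.6877500808187129, 0.7196973849300746, -0.5323657359335372], [-0.9952714478187767, 0.08016985628104584, -0.05484103664768317, 0.11265585131183407], [-0.01998110852906252, -0.7215071867124613, -0.6921185843655836, 1.2133698562248274], [0.0, 0.0, 0.0, 1.0]] 491.1980143865735
chest [(array([220., 365.]), 0.84)]
tube_center [(array([227., 197.]), 0.87), (array([232., 240.]), 0.74)]
lid_hinge [(array([223., 365.]), 0.65)]
knuckle [(array([185., 346.]), 0.46)]
handle_mid [(array([193., 384.]), 0.76)]
bottle [(array([262., 258.]), 0.55), (array([292., 458.]), 0.26)]
tape [(array([281., 465.]), 0.85)]
dish [(array([235., 242.]), 0.63)]
cradle [(array([220., 366.]), 0.94)]
top [[0.012725609205168223, -0.9729058130648213, 0.2308513326256456, 0.30565115262972936], [-0.999883547397401, -0.01432620730043137, -0.00525846254859329, 0.034295003459274734], [0.008423212828085908, -0.23075753224773446, -0.9729748253663035, 1.182305417127725], [0.0, 0.0, 0.0, 1.0]] 377.88656321716877
chest [(array([216., 348.]), 0.78)]
tube_center [(array([179., 189.]), 0.88), (array([184., 279.]), 0.8), (array([190., 236.]), 0.74)]
lid_hinge [(array([217., 350.]), 0.71)]
knuckle [(array([168., 355.]), 0.44)]
handle_mid [(array([199., 385.]), 0.67)]
bottle [(array([235., 253.]), 0.73), (array([217., 348.]), 0.29), (array([205., 387.]), 0.15)]
tape [(array([283., 450.]), 0.66)]
dish [(array([134., 263.]), 0.69)]
cradle [(array([218., 353.]), 0.76)]
{'t': 1.0, 'q': array([-1.246,  0.477,  0.022,  1.555, -0.011,  1.109, -0.083]), 'joint_vel': array([0.   , 0.003, 0.   , 0.001, 0.001, 0.001, 0.001]), 'joint_torque': array([  0.001, -59.635,   1.607, -28.154,   0.012,   0.002,  -0.   ]), 'eef_pos': array([0.283, 0.613, 0.248]), 'tool_rot': array([0.   , 0.842, 0.539, 0.   ]), 'contact_force': array([ 0.462,  0.149, -0.32 ]), 'torque': array([-0.015, -0.014,  0.011]), 'gripper_width': 1.0006013642920764}
```

View pics/side0.png

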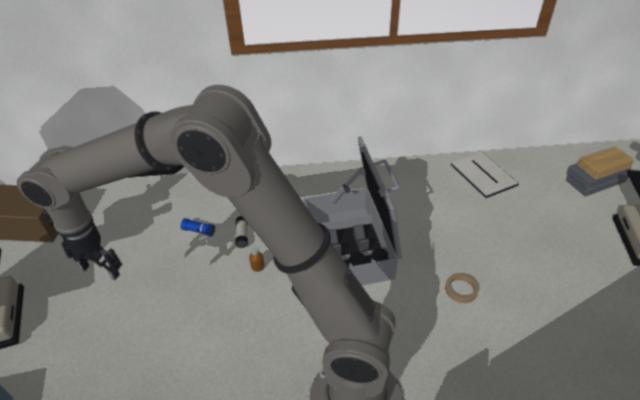

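View pics/top0.png

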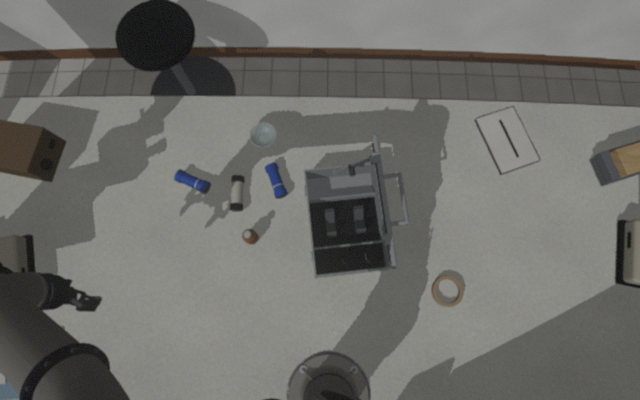

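The cream tube shows at top (row 192, col 237). The blue look-alikes are at (181,192) and (180,276). The open chest spans cols 305-395 with its hinge on the right, the bottle is at (237,250) and the dish at (134,264). I'll zoom in next.

```bash
python3 - <<'E'
from h import *
save("top","t1.png",(120,290,220,420),4)
save("side","s1.png",(125,290,170,410),3.3)
for n in("chest",): pass
E
```

```text
(no output)
```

View pics/t1.png

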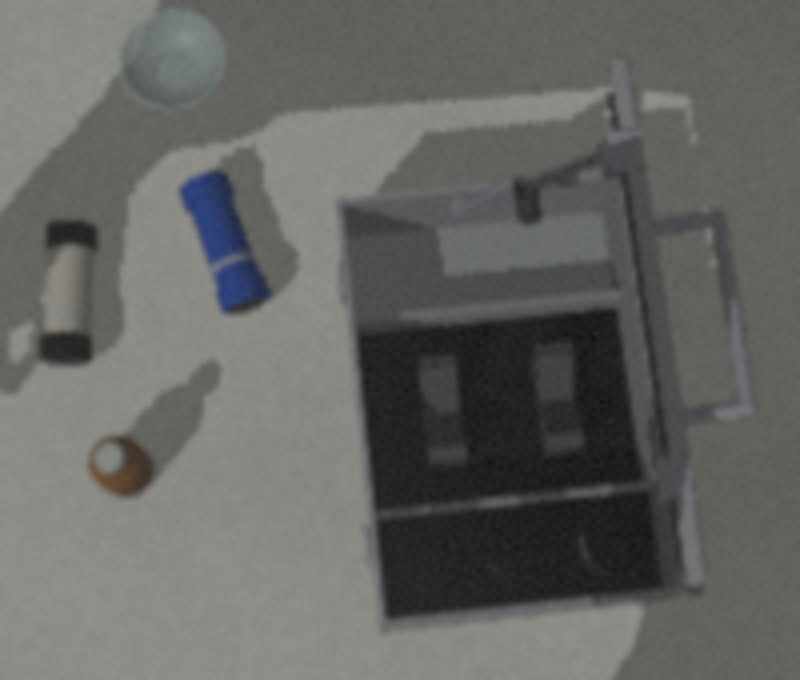

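View pics/s1.png

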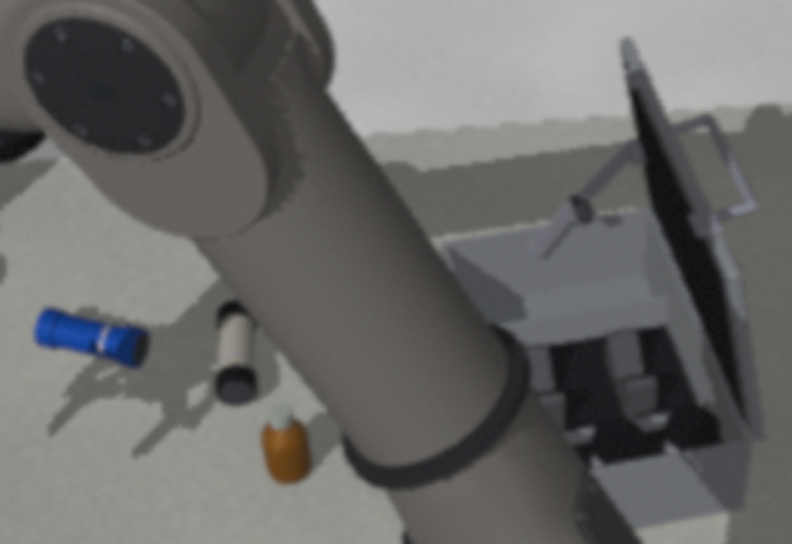

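```bash
cat > fit.py <<'E'
from h import *
from scipy.optimize import least_squares
np.set_printoptions(precision=4,suppress=True)
t=lambda x,y:np.array([(y+.5)/4-.5+120,(x+.5)/4-.5+220])
s=lambda x,y:np.array([(y+.5)/3.3-.5+125,(x+.5)/3.3-.5+170])
th=1.38;c,S=np.cos(th),np.sin(th)
hx,hz=.11-.185*c+.053*S,.095+.185*S+.053*c
print("hand local",hx,hz)
obs=[("top",t(341,202),lambda p:[-.11,.16,.095]),("top",t(384,630),lambda p:[-.11,-.16,.095]),
("top",t(528,200),lambda p:[.029,p[3],.137]),("side",s(582,208),lambda p:[.029,p[3],.137]),
("top",t(716,215),lambda p:[hx,p[4]+.06,hz]),("top",t(749,410),lambda p:[hx,p[4]-.06,hz]),
("side",s(712,120),lambda p:[hx,p[4]+.06,hz]),("side",s(752,207),lambda p:[hx,p[4]-.06,hz])]
def W(p,l):
    a=p[2];return np.array([p[0]+l[0]*np.cos(a)-l[1]*np.sin(a),p[1]+l[0]*np.sin(a)+l[1]*np.cos(a),l[2]])
def f(p): return np.concatenate([proj(n,W(p,l(p)))[0]-rc for n,rc,l in obs])
r=least_squares(f,[.6,-.05,-1.5,.12,0],loss="soft_l1");p=r.x
if __name__=="__main__":
    print(p,np.degrees(p[2]));print(f(p).reshape(-1,2).round(1))
    for nm,l in(("cradle",[0,0,.055]),("knuckle",[.029,p[3],.137]),("handle",[hx,p[4],hz]),("hinge",[.11,0,.095])): print(nm,W(p,l))
    # tube
    a,b=atz("top",t(71,222),.021),atz("top",t(66,362),.021)
    print("tube ends",a,b,(a+b)/2,np.linalg.norm(a-b),np.degrees(np.arctan2(*(a-b)[1::-1])))
    print(tri(("top",t(68,292)),("side",s(237,352))))
    print("bottle",atz("top",t(110,460),.085),atz("top",t(130,488),.0),"dish",atz("top",t(173,58),.03))
E
python3 fit.py
```

```text
hand local 0.1269546833196357 0.28669386717767176
[ 0.5083 -0.0472 -1.4493  0.1313  0.0005] -83.03639079107624
[[-0.2 -1.6]
 [ 0.4 -1.1]
 [ 0.4 -0.1]
 [-1.   0.4]
 [ 1.3  0.8]
 [-0.1  0.2]
 [-1.4 -0.4]
 [-1.4  0.7]]
cradle [ 0.5083 -0.0472  0.055 ]
knuckle [ 0.6421 -0.0601  0.137 ]
handle [ 0.5242 -0.1731  0.2867]
hinge [ 0.5216 -0.1564  0.095 ]
tube ends [0.6569 0.2961 0.021 ] [0.5422 0.2927 0.021 ] [0.5996 0.2944 0.021 ] 0.11477194671882712 1.701539814420747
(array([0.6016, 0.2967, 0.0102]), np.float64(0.0008948598759806394))
bottle [0.4566 0.2416 0.085 ] [0.4464 0.2407 0.    ] dish [0.7955 0.2196 0.03  ]
```

```bash
cat > go.py <<'E'
import sys
from h import *
np.set_printoptions(precision=2,suppress=True)
# go.py x y z yaw
o=readout.get_obs(); q=o["tool_rot"]; r=R.from_quat([q[1],q[2],q[3],q[0]]).as_matrix()
x,y,z,yaw=map(float,sys.argv[1:5]); cur=np.degrees(np.arctan2(r[1,0],r[0,0]))
print("t",o["t"],"pos",o["eef_pos"].round(4),"yaw",cur.round(1),"tilt",r[2,2].round(4),"q",o["q"].round(2))
print("delta",tool([x,y,z]),"turn",(cur-yaw+180)%360-180)
E
python3 go.py .6 .295 .15 91.7
```

```text
t 1.1 pos [0.28 0.61 0.25] yaw 65.2 tilt -1.0 q [-1.25  0.48  0.02  1.56 -0.01  1.11 -0.08]
delta [-15.56  42.1    9.83] turn -26.497305393333875
```

Request:
carry_out --deltas '[[[-1,2.5,0.5],-2],[[-2.5,7,1.5],-5],[[-4.5,12,2.5],-8],[[-6.5,17.5,4],-11],[[-8.5,23,5.5],-14],[[-10.5,28.5,7],-17.5],[[-12.5,34,8.2],-21],[[-14.2,38.5,9.2],-24],[[-15.2,41.3,9.8],-26],[[-15.6,42.1,9.8],-26.5]]' --hand 0.8 --newtons 40

```text
t: 2.35
eef_pos: [0.6012, 0.292, 0.1497]
tool_rot: [0.0, 0.698, 0.716, -0.001]
contact_force: [-0.2, 0.3, -0.7]
gripper_width: 0.8
```

```bash
python3 go.py .6 .295 .022 91.7; python3 - <<'E'
from h import *
for n in ("top","side"):
    save(n,n+"2.png",(130,280,180,310) if n=="top" else (170,320,150,280),4)
    print([(np.round(d["centre"],1),round(d["score"],2)) for d in models.spot_in("tube_center",n)])
a=cv2.imread("pics/top2.png");b=cv2.imread("pics/side2.png")
h=max(a.shape[0],b.shape[0]);f=lambda i:cv2.copyMakeBorder(i,0,h-i.shape[0],0,0,0)
m=np.hstack([f(a),f(b)]);print(m.shape);cv2.imwrite("pics/m2.png",cv2.resize(m,None,fx=.75,fy=.75))
E
```

```text
t 2.35 pos [0.6  0.29 0.15] yaw 91.5 tilt -1.0 q [-0.55  0.56  0.    1.66 -0.    0.92  1.05]
delta [ 0.32 -0.11 12.77] turn -0.20746808927518146
[(array([180.5, 275.8]), 0.93), (array([169.4, 351.9]), 0.7), (array([174.9, 173.9]), 0.59)]
[(array([227.4, 198.3]), 0.94), (array([220.4, 281.2]), 0.89), (array([232.6, 239.6]), 0.83)]
(600, 1040, 3)
```

View pics/m2.png

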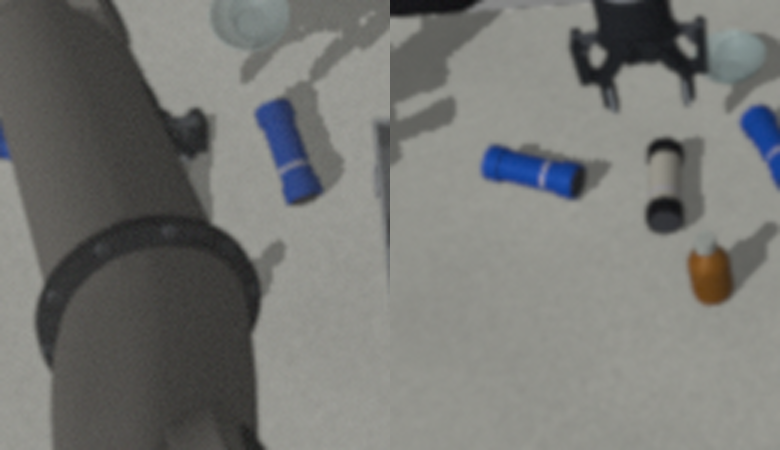

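The gripper is above the cream tube, with the tube centre at side (row 231, col 241). The blue tubes are on either side. I'll check against the side camera.

```bash
python3 - <<'E'
from h import *
s=lambda x,y:[(y+.5)/3-.5+170,(x-390+.5)/3-.5+150]
print(atz("side",s(664,185),.021),atz("side",s(665,143),.030),atz("side",s(664,226),.008))
print(proj("side",[[.6,.295,.021],[.655,.295,.021],[.545,.295,.021]]))
E
```

```text
[0.5913209  0.29614923 0.021     ] [0.64740227 0.29507873 0.03      ] [0.54269942 0.29680526 0.008     ]
[[229.38953692 241.4051091 ]
 [217.58603982 241.75665156]
 [241.77750666 241.03872455]]
```

Request:
carry_out --deltas '[[[0.1,-0.1,2],0],[[0.2,-0.3,5],0],[[0.3,-0.4,8],0],[[0.3,-0.4,10.5],0],[[0.3,-0.4,12],0],[[0.3,-0.4,12.6],0],[[0.3,-0.4,12.8],0]]'

```text
t: 3.42
eef_pos: [0.5947, 0.3, 0.0228]
tool_rot: [-0.001, 0.696, 0.718, 0.001]
contact_force: [-0.7, 0.0, -0.4]
gripper_width: 0.799
```

Request:
carry_out --deltas '[[[0,0,0],0],[[0,0,0],0],[[0,0,0],0],[[0,0,0],0],[[0,0,0],0],[[0,0,0],0]]' --hand 0.2 --newtons 40

```text
t: 4.18
eef_pos: [0.5953, 0.3001, 0.0238]
tool_rot: [-0.0, 0.696, 0.718, 0.001]
contact_force: [-1.0, -1.3, 6.1]
gripper_width: 0.408
```

Request:
carry_out --deltas '[[[0,0,-1],0],[[0,0,-3],0],[[0,0,-6],0],[[0,0,-10],0],[[0,0,-14],0],[[0,0,-16],0],[[0,0,-17],0],[[0,0,-17],0]]'

```text
t: 5.18
eef_pos: [0.5949, 0.2997, 0.1935]
tool_rot: [-0.0, 0.696, 0.718, 0.001]
contact_force: [-1.0, -0.1, -2.4]
gripper_width: 0.408
```

```bash
python3 go.py .508 -.047 .19 7; python3 - <<'E'
from h import *
o=readout.get_obs();print(o["gripper_width"],o["contact_force"])
save("side","s3.png",(120,260,150,320),4.5)
p=o["eef_pos"]; print(proj("side",p), [d["centre"] for d in models.spot_in("tube_center","side")])
E
```

```text
t 5.175 pos [0.59 0.3  0.19] yaw 91.8 tilt -1.0 q [-0.56  0.51  0.    1.63 -0.    1.    1.05]
delta [-34.38  -9.77   0.27] turn 84.80297165677263
0.4078223293551052 [-0.98757172 -0.05493575 -2.35004835]
[[192.48870842 232.39470935]] [[219.5, 280.2], [224.6, 196.9], [197.9, 229.7]]
```

View pics/s3.png

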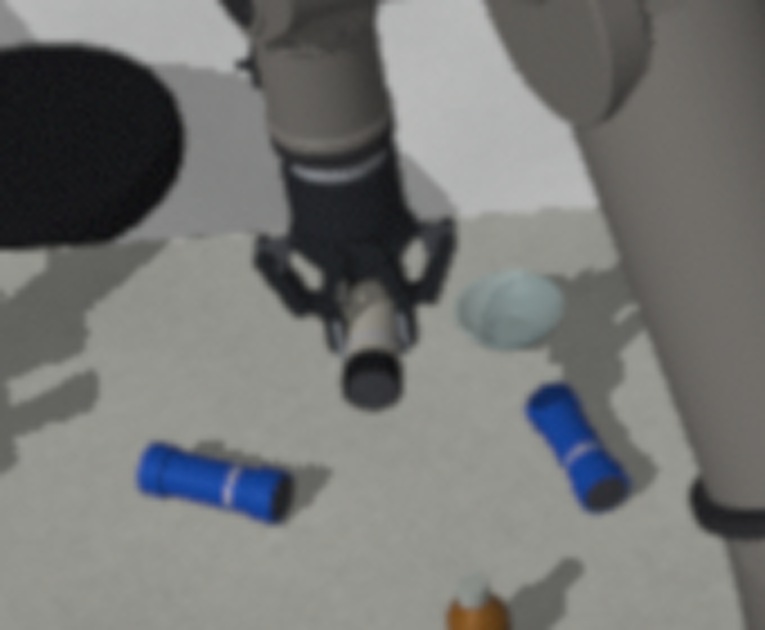

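The tube is held at the waist. The centre of its near end face is at crop (373,381), so I'll compute its offset from the TCP.

```bash
python3 - <<'E'
from h import *
for z in (.19,.1935,.197): print(z,atz("side",[204.3,232.5],z))
E
```

```text
0.19 [0.54602121 0.29815151 0.19      ]
0.1935 [0.54233305 0.2975171  0.1935    ]
0.197 [0.53864488 0.29688269 0.197     ]
```

Request:
carry_out --deltas '[[[-1,-0.3,0],3],[[-3,-0.9,0],8],[[-6,-1.7,0],15],[[-9.5,-2.7,0],24],[[-13,-3.7,0],33],[[-16.5,-4.7,0],42],[[-20,-5.7,0],51],[[-23,-6.6,0],58],[[-25,-7.2,0],62],[[-26,-7.5,0],64]]'

```text
t: 6.52
eef_pos: [0.527, 0.036, 0.1917]
tool_rot: [-0.001, 0.971, 0.239, -0.001]
contact_force: [0.3, -0.1, -1.1]
gripper_width: 0.402
```

```bash
python3 go.py .508 -.0437 .16 7
```

```text
t 6.525 pos [0.53 0.04 0.19] yaw 27.6 tilt -1.0 q [-0.44  0.31  0.31  1.98 -0.12  0.87  0.41]
delta [-5.38  6.18  3.17] turn 20.638695316934502
```

Request:
carry_out --deltas '[[[-0.7,0.8,0],3],[[-2,2.3,0],8],[[-3.5,4,0.3],14],[[-4.7,5.4,1],18],[[-5.3,6.1,2],20.5],[[-5.4,6.2,2.8],20.6],[[-5.4,6.2,3.2],20.6],[[-5.4,6.2,3.2],20.6]]'

```text
t: 7.52
eef_pos: [0.5079, -0.0433, 0.1593]
tool_rot: [-0.0, 0.998, 0.062, -0.001]
contact_force: [0.0, -0.1, -1.3]
gripper_width: 0.41
```

```bash
python3 go.py .508 -.0437 .058 7; python3 - <<'E'
from h import *
save("side","s4.png",(110,290,250,450),3.3);save("top","t4.png",(120,290,280,430),4)
a=cv2.imread("pics/side4.png") if 0 else None
E
```

```text
t 7.525 pos [ 0.51 -0.04  0.16] yaw 7.1 tilt -1.0 q [-0.36  0.34  0.4   2.05 -0.18  0.79  0.27]
delta [ 0.03  0.06 10.13] turn 0.12259234940816555
```

View pics/s4.png

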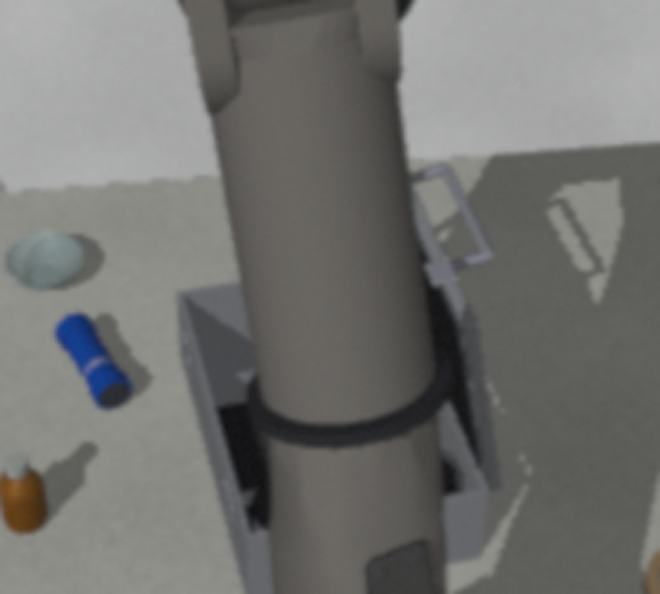

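The arm hides the bay in this view, so I'll descend by force feedback.

Request:
carry_out --deltas '[[[0,0,1],0],[[0,0,2.5],0],[[0,0,4.5],0],[[0,0,6.5],0],[[0,0,8],0],[[0,0,9],0],[[0,0,9.4],0],[[0,0,9.6],0],[[0,0,9.6],0]]'

```text
t: 8.75
eef_pos: [0.5084, -0.0434, 0.0641]
tool_rot: [-0.0, 0.998, 0.062, -0.0]
contact_force: [-0.7, 0.2, -2.6]
gripper_width: 0.405
```

Request:
carry_out --deltas '[[[0,0,0.2],0],[[0,0,0.4],0],[[0,0,0.5],0],[[0,0,0.5],0]]'

```text
t: 9.25
eef_pos: [0.5083, -0.0434, 0.059]
tool_rot: [-0.0, 0.998, 0.062, -0.0]
contact_force: [-0.1, -0.2, -2.0]
gripper_width: 0.405
```

Request:
carry_out --deltas '[[[0,0,0.1],0],[[0,0,0.2],0],[[0,0,0.2],0]]'

```text
t: 9.62
eef_pos: [0.5086, -0.0435, 0.0578]
tool_rot: [-0.001, 0.998, 0.062, -0.0]
contact_force: [-0.9, 0.2, 7.1]
gripper_width: 0.41
```

Request:
carry_out --deltas '[[[0,0,0.1],0],[[0,0,0.1],0]]'

```text
t: 9.88
eef_pos: [0.5086, -0.0435, 0.0577]
tool_rot: [-0.001, 0.998, 0.062, -0.0]
contact_force: [-4.1, -0.0, 12.3]
gripper_width: 0.407
```

Contact came at the expected height. Releasing and retreating.

Request:
carry_out --deltas '[[[0,0,-0.1],0],[[0,0,-0.1],0],[[0,0,-0.1],0],[[0,0,-0.1],0]]' --hand 0.75

```text
t: 10.38
eef_pos: [0.5086, -0.0435, 0.0586]
tool_rot: [-0.001, 0.998, 0.062, -0.0]
contact_force: [0.8, 0.3, -0.6]
gripper_width: 0.748
```

Request:
carry_out --deltas '[[[0,0,-1],0],[[0,0,-3],0],[[0,0,-6],0],[[0,0,-9.5],0],[[0,0,-13],0],[[0,0,-16],0],[[0,0,-18],0],[[0,0,-19],0]]'

```text
t: 11.38
eef_pos: [0.509, -0.0439, 0.2502]
tool_rot: [-0.001, 0.998, 0.062, 0.001]
contact_force: [-0.1, -0.0, -0.6]
gripper_width: 0.749
```

Request:
carry_out --deltas '[[[-2,-3,0],0],[[-4,-8,0],0],[[-6,-13,0],0],[[-6,-18,0],0],[[-6,-21,0],0],[[-6,-22,0],0]]'

```text
t: 12.12
eef_pos: [0.4215, 0.1685, 0.2502]
tool_rot: [-0.001, 0.998, 0.064, 0.001]
contact_force: [-0.2, -0.8, -0.8]
gripper_width: 0.749
```

```bash
python3 - <<'E'
from h import *
a,b=read_camera("top")[120:290,280:430,::-1],read_camera("side")[120:290,250:430,::-1]
m=np.hstack([a,b]);cv2.imwrite("pics/m5.png",cv2.resize(m,None,fx=2.4,fy=2.4,interpolation=cv2.INTER_CUBIC))
E
```

```text
(no output)
```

View pics/m5.png

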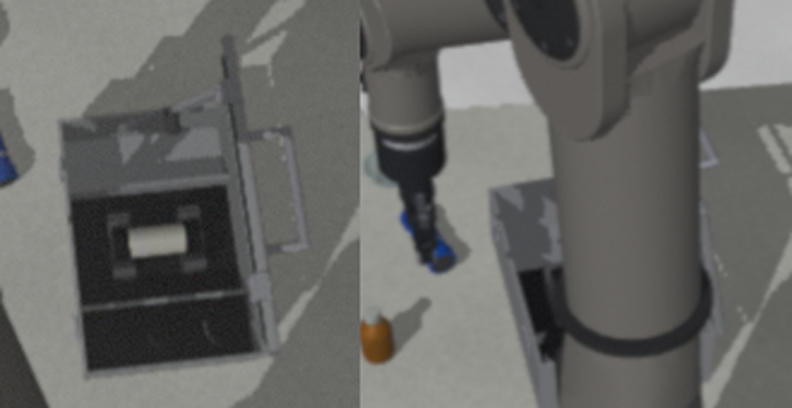

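The tube sits centred in both saddles (top crop 157,240). Next is the knuckle, pushed with the back of the rear finger.

```bash
python3 go.py .628 .0037 .25 -83
```

```text
t 12.225 pos [0.42 0.17 0.25] yaw 7.2 tilt -1.0 q [-0.75  0.1   0.25  2.07 -0.03  0.97 -0.35]
delta [18.39 18.79  0.02] turn 90.18931904125265
```

Request:
carry_out --deltas '[[[0.7,0.7,0],3],[[2.2,2.2,0],10],[[4.2,4.2,0],19],[[6.5,6.5,0],28],[[8.5,8.5,0],37],[[10.5,10.5,0],46],[[12.5,12.5,0],55],[[14.5,14.5,0],64],[[16,16,0],71],[[16.8,16.8,0],75]]' --hand 0.5

```text
t: 13.48
eef_pos: [0.6105, 0.0175, 0.2502]
tool_rot: [-0.0, 0.827, -0.562, 0.001]
contact_force: [-0.6, -0.1, 0.1]
gripper_width: 0.503
```

```bash
python3 go.py .628 .0037 .145 -83
```

```text
t 13.475 pos [0.61 0.02 0.25] yaw -68.3 tilt -1.0 q [-0.55  0.41  0.56  1.74 -0.24  1.06 -1.1 ]
delta [ 1.92 -1.1  10.52] turn 14.6729071174139
```

Request:
carry_out --deltas '[[[0.7,-0.4,0.5],5],[[1.4,-0.8,2],10],[[1.8,-1,4],14],[[1.9,-1.1,6.5],14.7],[[1.9,-1.1,8.5],14.7],[[1.9,-1.1,9.8],14.7],[[1.9,-1.1,10.4],14.7],[[1.9,-1.1,10.5],14.7]]'

```text
t: 14.48
eef_pos: [0.6281, 0.0038, 0.1453]
tool_rot: [-0.0, 0.749, -0.663, 0.001]
contact_force: [0.3, -0.5, 0.5]
gripper_width: 0.5
```

```bash
python3 go.py .6304 -.0161 .145 -83;  python3 - <<'E'
from h import *
a,b=read_camera("top")[100:260,300:430,::-1],read_camera("side")[100:260,270:430,::-1]
m=np.hstack([a,b]);cv2.imwrite("pics/m6.png",cv2.resize(m,None,fx=2.7,fy=2.7,interpolation=cv2.INTER_CUBIC))
E
```

```text
t 14.475 pos [0.63 0.   0.15] yaw -83.0 tilt -1.0 q [-0.51  0.57  0.56  1.79 -0.37  0.89 -1.23]
delta [2.   0.01 0.03] turn -0.029603699351810064
```

View pics/m6.png

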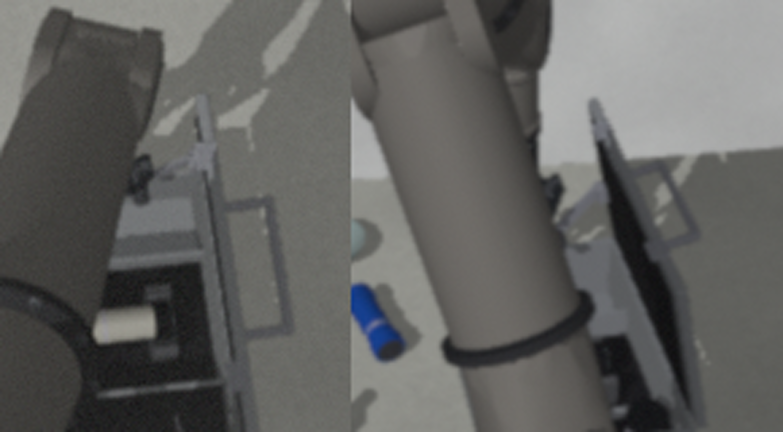

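The rear finger is just in front of the boss, with clearance to the lid. I'll push in small steps.

Request:
carry_out --deltas '[[[0.4,0,0],0],[[0.8,0,0],0],[[1.2,0,0],0],[[1.5,0,0],0],[[1.5,0,0],0]]'

```text
t: 15.2
eef_pos: [0.6302, -0.0115, 0.1458]
tool_rot: [-0.001, 0.749, -0.663, 0.001]
contact_force: [0.3, 0.3, -0.2]
gripper_width: 0.5
```

Request:
carry_out --deltas '[[[0.2,0,0.15],0],[[0.4,0,0.3],0],[[0.6,0,0.4],0],[[0.6,0,0.4],0]]'

```text
t: 15.7
eef_pos: [0.6309, -0.0172, 0.1418]
tool_rot: [-0.001, 0.749, -0.663, 0.001]
contact_force: [-0.6, 2.0, 0.8]
gripper_width: 0.5
```

Request:
carry_out --deltas '[[[0.15,0,0.12],0],[[0.3,0,0.25],0],[[0.45,0,0.38],0],[[0.6,0,0.5],0],[[0.75,0,0.63],0],[[0.8,0,0.67],0],[[0.8,0,0.67],0]]'

```text
t: 16.58
eef_pos: [0.6319, -0.0252, 0.135]
tool_rot: [-0.001, 0.749, -0.663, 0.001]
contact_force: [1.1, 1.9, 1.5]
gripper_width: 0.5
```

Request:
carry_out --deltas '[[[0.15,0,0.12],0],[[0.3,0,0.25],0],[[0.45,0,0.38],0],[[0.6,0,0.5],0],[[0.75,0,0.63],0],[[0.9,0,0.75],0],[[1.0,0,0.85],0],[[1.0,0,0.85],0]]'

```text
t: 17.58
eef_pos: [0.6329, -0.0344, 0.1263]
tool_rot: [-0.001, 0.749, -0.663, 0.0]
contact_force: [-0.7, 6.0, 1.0]
gripper_width: 0.496
```

```bash
python3 - <<'E'
from h import *
from fit import p
np.set_printoptions(precision=4,suppress=True)
for n in("top","side"):
    read_camera(n)
    for q in("knuckle","handle_mid"): print(n,q,[(d["centre"],round(d["score"],2)) for d in models.spot_in(q,n)[:2]])
E
```

```text
hand local 0.1269546833196357 0.28669386717767176
top knuckle [([131.9, 262.8], 0.51)]
top handle_mid [([204.6, 380.5], 0.9), ([230.7, 372.8], 0.67)]
side knuckle []
side handle_mid [([192.9, 380.2], 0.98), ([260.9, 258.0], 0.58)]
```

Request:
carry_out --deltas '[[[-0.7,0,-0.3],0],[[-2,0,-1],0],[[-4,0,-2.5],0],[[-6,0,-5],0],[[-8,0,-8],0],[[-10.5,0,-12],0],[[-13,0,-16],0],[[-15,0,-19],0],[[-16,0,-21],0],[[-16,0,-22],0]]'

```text
t: 19.12
eef_pos: [0.6131, 0.1255, 0.3477]
tool_rot: [-0.002, 0.75, -0.662, 0.001]
contact_force: [-1.2, -0.5, 1.2]
gripper_width: 0.5
```

```bash
python3 go.py .5242 -.1731 .4 -83; python3 - <<'E'
from h import *
a,b=read_camera("top")[110:270,290:430,::-1],read_camera("side")[110:270,300:430,::-1]
m=np.hstack([a,b]);cv2.imwrite("pics/m7.png",cv2.resize(m,None,fx=2.9,fy=2.9,interpolation=cv2.INTER_CUBIC))
for n in("top","side"):
    for q in("knuckle","handle_mid"): print(n,q,[(d["centre"],round(d["score"],2)) for d in models.spot_in(q,n)[:2]])
E
```

```text
t 19.125 pos [0.61 0.13 0.35] yaw -82.9 tilt -1.0 q [-0.78  0.36  0.65  1.59 -0.23  1.26 -1.54]
delta [28.53 12.49 -5.3 ] turn 0.09477420566193473
top knuckle [([212.9, 350.6], 0.71), ([168.5, 359.2], 0.49)]
top handle_mid [([202.4, 380.7], 0.78)]
side knuckle [([181.6, 354.9], 0.56)]
side handle_mid [([193.1, 379.8], 0.6)]
```

View pics/m7.png

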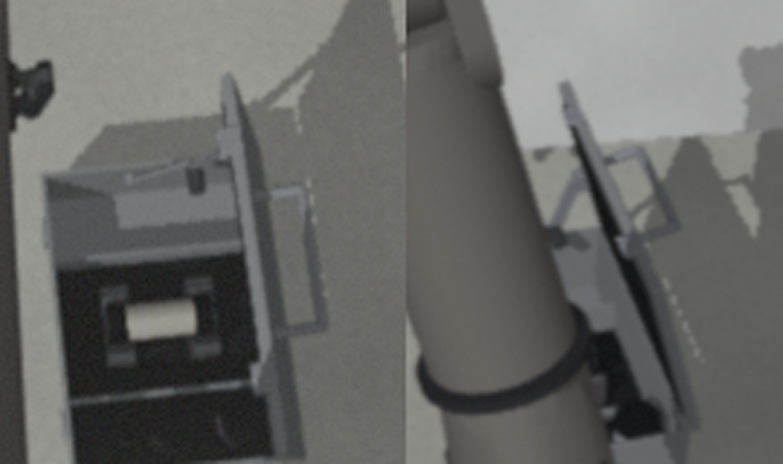

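The stay is clearly bent: the boss is at top crop (196,180), the lid has sunk slightly, and the tube is still seated. Next I'll fit the lid angle from the handle corners.

```bash
python3 - <<'E'
from fit import *
t=lambda x,y:np.array([(y+.5)/2.9-.5+110,(x+.5)/2.9-.5+290])
s=lambda x,y:np.array([(y+.5)/2.9-.5+110,(x-406+.5)/2.9-.5+300])
O=[("top",t(304,190),.06),("top",t(322,327),-.06),("side",s(641,150),.06),("side",s(678,230),-.06)]
def H(th,y): c,S=np.cos(th),np.sin(th); return W(p,[.11-.185*c+.053*S,p[4]+y,.095+.185*S+.053*c])
g=lambda v:np.concatenate([proj(n,H(v[0],y))[0]-rc for n,rc,y in O])
r=least_squares(g,[1.3]);print(r.x,g(r.x).reshape(-1,2).round(1),H(r.x[0],0))
for d in(-.1,.1):print(np.abs(g(r.x+d)).max())
print("knuckle",tri(("top",t(196,180)),("side",s(562,238))))
print("local chest",(tri(("top",t(196,180)),("side",s(562,238)))[0][:2]-p[:2])@np.array([[np.cos(p[2]),-np.sin(p[2])],[np.sin(p[2]),np.cos(p[2])]]))
E
```

```text
hand local 0.1269546833196357 0.28669386717767176
[1.3051] [[ 0.  -0.7]
 [ 0.2  0.6]
 [-1.2 -0.3]
 [-2.4 -0.2]] [ 0.5225 -0.1589  0.2874]
8.400585999247198
8.31935819617263
knuckle (array([ 0.6462, -0.0823,  0.1079]), np.float64(0.004756797625993367))
local chest [0.0515 0.1327]
```

Request:
carry_out --deltas '[[[0.5,0.2,-1],0],[[2,0.9,-3],0],[[5,2.2,-5],0],[[8.5,3.9,-6.5],0],[[12.5,5.7,-7.3],0],[[16.5,7.6,-7.3],0],[[20.5,9.4,-7.3],0],[[24,11,-7.3],0],[[26.2,12.1,-7.3],0],[[27.1,12.5,-7.3],0]]' --hand 0.3 --newtons 25

```text
t: 20.68
eef_pos: [0.52, -0.1636, 0.4197]
tool_rot: [-0.001, 0.747, -0.665, 0.001]
contact_force: [-0.1, 0.9, -0.1]
gripper_width: 0.299
```

```bash
python3 go.py .5225 -.1589 .285 -83; python3 - <<'E'
from h import *
a,b=read_camera("top")[110:270,290:430,::-1],read_camera("side")[80:240,300:430,::-1]
m=np.hstack([a,b]);cv2.imwrite("pics/m8.png",cv2.resize(m,None,fx=2.9,fy=2.9,interpolation=cv2.INTER_CUBIC))
for n in("top","side"):
    for q in("handle_mid",): print(n,q,[(d["centre"],round(d["score"],2)) for d in models.spot_in(q,n)[:2]])
E
```

```text
t 20.675 pos [ 0.52 -0.16  0.42] yaw -83.3 tilt -1.0 q [-0.5   0.16  0.8   1.67 -0.12  1.36 -1.13]
delta [-0.44 -0.28 13.47] turn -0.31935322756058326
top handle_mid [([209.9, 380.4], 0.59)]
side handle_mid [([252.1, 399.9], 0.48)]
```

View pics/m8.png

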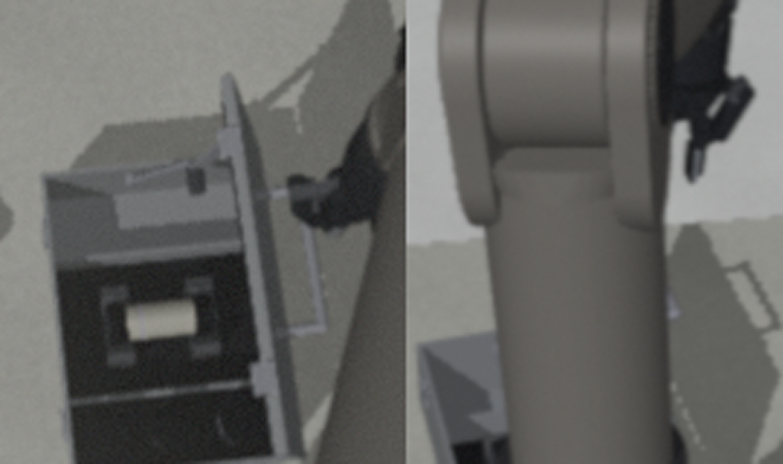

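The hand is above the handle bar, beside the lid's rear face. Descending.

Request:
carry_out --deltas '[[[-0.2,-0.1,1],0],[[-0.4,-0.3,3],0],[[-0.4,-0.3,5.5],0],[[-0.4,-0.3,8],0],[[-0.4,-0.3,9.5],0],[[-0.4,-0.3,10.2],0],[[-0.4,-0.3,10.4],0]]'

```text
t: 21.75
eef_pos: [0.5243, -0.1553, 0.3146]
tool_rot: [-0.0, 0.749, -0.663, 0.0]
contact_force: [0.3, -0.2, -0.1]
gripper_width: 0.302
```

Request:
carry_out --deltas '[[[0,0,0.5],0],[[0,0,1.1],0],[[0,0,1.7],0],[[0,0,2.3],0],[[0,0,2.9],0],[[0,0,3.2],0],[[0,0,3.2],0]]'

```text
t: 22.62
eef_pos: [0.5243, -0.1553, 0.2824]
tool_rot: [-0.0, 0.749, -0.663, 0.0]
contact_force: [-0.1, 0.6, -0.0]
gripper_width: 0.299
```

Request:
carry_out --deltas '[[[0.2,0,0],0],[[0.2,0,0],0],[[0.2,0,0],0],[[0.2,0,0],0],[[0.2,0,0],0],[[0.2,0,0],0]]' --hand 0 --newtons 25

```text
t: 23.38
eef_pos: [0.5246, -0.1571, 0.2826]
tool_rot: [-0.0, 0.749, -0.663, 0.0]
contact_force: [-0.4, 3.0, 3.9]
gripper_width: 0.106
```

```bash
python3 - <<'E'
from fit import *
o=readout.get_obs();print(o["t"],o["eef_pos"],o["gripper_width"],o["contact_force"],o["q"])
# local bar position (grasp 2mm behind TCP)
d=o["eef_pos"][:2]-p[:2];a=p[2];lx=d@[np.cos(a),np.sin(a)];lz=o["eef_pos"][2]+.002
rr=np.hypot(lx-.11,lz-.095);print(lx,lz,"radius",rr,"expect",np.hypot(.185,.053),"theta",np.arctan2(lz-.095,-(lx-.11))-np.arctan2(.053,.185))
E
```

```text
hand local 0.1269546833196357 0.28669386717767176
23.375 [ 0.5246 -0.1571  0.2826] 0.10638218216833421 [-0.4218  3.0167  3.9475] [-0.4442  0.2836  0.7661  1.8602 -0.2219  1.0843 -1.042 ]
0.11108405402661213 0.28455038515878534 radius 0.18955348502988933 expect 0.19244219911443539 theta 1.2975019107919648
```

```bash
python3 - <<'E'
import numpy as np
B=lambda t:np.array([-.185*np.cos(t)+.053*np.sin(t),-(.185*np.sin(t)+.053*np.cos(t))])*100
for s in (1.30,1.0,.7,.4):
    print(s,[(round(s-k*.03,2),(B(s-k*.03)-B(s)).round(2).tolist()) for k in range(1,11)])
    
E
```

```text
1.3 [(1.27, [-0.58, 0.0]), (1.24, [-1.15, 0.03]), (1.21, [-1.73, 0.06]), (1.18, [-2.3, 0.12]), (1.15, [-2.88, 0.19]), (1.12, [-3.45, 0.28]), (1.09, [-4.01, 0.39]), (1.06, [-4.58, 0.51]), (1.03, [-5.14, 0.65]), (1.0, [-5.69, 0.81])]
1.0 [(0.97, [-0.55, 0.17]), (0.94, [-1.1, 0.37]), (0.91, [-1.63, 0.57]), (0.88, [-2.17, 0.8]), (0.85, [-2.69, 1.03]), (0.82, [-3.21, 1.29]), (0.79, [-3.72, 1.56]), (0.76, [-4.22, 1.84]), (0.73, [-4.72, 2.14]), (0.7, [-5.2, 2.46])]
0.7 [(0.67, [-0.47, 0.33]), (0.64, [-0.94, 0.67]), (0.61, [-1.39, 1.03]), (0.58, [-1.83, 1.4]), (0.55, [-2.27, 1.78]), (0.52, [-2.69, 2.18]), (0.49, [-3.09, 2.59]), (0.46, [-3.49, 3.01]), (0.43, [-3.87, 3.44]), (0.4, [-4.24, 3.89])]
0.4 [(0.37, [-0.36, 0.45]), (0.34, [-0.7, 0.92]), (0.31, [-1.03, 1.39]), (0.28, [-1.34, 1.88]), (0.25, [-1.64, 2.37]), (0.22, [-1.92, 2.88]), (0.19, [-2.19, 3.39]), (0.16, [-2.44, 3.91]), (0.13, [-2.68, 4.43]), (0.1, [-2.9, 4.97])]
```

Request:
carry_out --deltas '[[[-0.2,0,0],0],[[-0.5,0,0],0],[[-0.9,0,0.02],0],[[-1.4,0,0.04],0],[[-1.9,0,0.08],0],[[-2.3,0,0.12],0],[[-2.6,0,0.15],0],[[-2.8,0,0.18],0],[[-2.88,0,0.19],0]]'

```text
t: 24.5
eef_pos: [0.5212, -0.1284, 0.2806]
tool_rot: [-0.0, 0.749, -0.663, 0.0]
contact_force: [0.2, -1.3, 1.2]
gripper_width: 0.104
```

```bash
cat > st.py <<'E'
from fit import *
B=lambda t:np.array([-.185*np.cos(t)+.053*np.sin(t),.185*np.sin(t)+.053*np.cos(t)])
o=readout.get_obs();d=o["eef_pos"][:2]-p[:2];a=p[2];u=np.array([np.cos(a),np.sin(a)]);v=np.array([-u[1],u[0]])
lx=d@u-.11;lz=o["eef_pos"][2]+.005-.095
th=np.arctan2(lz,-lx)-np.arctan2(.053,.185);F=o["contact_force"]
print("t",o["t"],"th",th,"rad err mm",1e3*(np.hypot(lx,lz)-np.hypot(.185,.053)),"ly",d@v,"F chest",F[:2]@u,F[:2]@v,F[2],"w",o["gripper_width"],o["q"].round(2))
st=.035
for k in range(1,11):
    n=max(th-k*st,0); D=(B(n)-np.array([lx,lz]))*100; print(round(n,3),D[0].round(2),-D[1].round(2))
E
python3 st.py
```

```text
hand local 0.1269546833196357 0.28669386717767176
t 24.5 th 1.1467035416464753 rad err mm 0.21599527350515957 ly 0.0029421412467916306 F chest 1.318656220540221 -0.004565189504867295 1.1726879011730835 w 0.10352823599719291 [-0.5   0.26  0.76  1.89 -0.2   1.07 -1.11]
1.112 -0.66 0.13
1.077 -1.32 0.26
1.042 -1.98 0.42
1.007 -2.63 0.6
0.972 -3.27 0.8
0.937 -3.91 1.02
0.902 -4.53 1.26
0.867 -5.15 1.53
0.832 -5.76 1.82
0.797 -6.36 2.13
```

Request:
carry_out --deltas '[[[-0.4,0,0.07],0],[[-1,0,0.2],0],[[-1.65,0,0.34],0],[[-2.3,0,0.5],0],[[-2.95,0,0.7],0],[[-3.6,0,0.91],0],[[-4.2,0,1.13],0],[[-4.75,0,1.35],0],[[-5.15,0,1.53],0],[[-5.3,0,1.6],0]]'

```text
t: 25.75
eef_pos: [0.5147, -0.0754, 0.2646]
tool_rot: [-0.0, 0.749, -0.662, 0.0]
contact_force: [1.3, 0.3, 1.4]
gripper_width: 0.105
```

```bash
python3 st.py
```

```text
hand local 0.1269546833196357 0.28669386717767176
t 25.75 th 0.8562103816936775 rad err mm 0.08591657289577781 ly 0.002905987168528525 F chest -0.13310648525762003 1.327422406724294 1.3711414194136184 w 0.10545586681487497 [-0.59  0.24  0.74  1.94 -0.19  1.03 -1.22]
0.821 -0.6 0.3
0.786 -1.2 0.62
0.751 -1.78 0.95
0.716 -2.35 1.31
0.681 -2.91 1.69
0.646 -3.46 2.08
0.611 -3.99 2.5
0.576 -4.5 2.93
0.541 -5.0 3.38
0.506 -5.49 3.85
```

Request:
carry_out --deltas '[[[-0.3,0,0.15],0],[[-0.85,0,0.43],0],[[-1.4,0,0.73],0],[[-1.95,0,1.06],0],[[-2.5,0,1.41],0],[[-3.05,0,1.79],0],[[-3.55,0,2.15],0],[[-4,0,2.51],0],[[-4.35,0,2.8],0],[[-4.5,0,2.93],0]]'

```text
t: 27.0
eef_pos: [0.5091, -0.0304, 0.2351]
tool_rot: [-0.0, 0.749, -0.662, -0.0]
contact_force: [0.4, 0.6, 0.8]
gripper_width: 0.104
```

```bash
python3 st.py
```

```text
hand local 0.1269546833196357 0.28669386717767176
t 27.0 th 0.5742363534699721 rad err mm 0.09803878815817235 ly 0.0028411097753104227 F chest -0.5621050462108687 0.4353847935966885 0.7923536856865238 w 0.10426804551500454 [-0.66  0.26  0.71  1.99 -0.2   0.96 -1.29]
0.539 -0.49 0.46
0.504 -0.98 0.93
0.469 -1.44 1.41
0.434 -1.89 1.91
0.399 -2.32 2.43
0.364 -2.74 2.96
0.329 -3.13 3.51
0.294 -3.51 4.07
0.259 -3.86 4.64
0.224 -4.2 5.23
```

Request:
carry_out --deltas '[[[-0.25,0,0.23],0],[[-0.7,0,0.66],0],[[-1.15,0,1.1],0],[[-1.6,0,1.59],0],[[-2,0,2.04],0],[[-2.4,0,2.53],0],[[-2.74,0,2.96],0],[[-3.05,0,3.4],0],[[-3.25,0,3.68],0],[[-3.35,0,3.83],0]]'

```text
t: 28.25
eef_pos: [0.505, 0.003, 0.1967]
tool_rot: [-0.0, 0.749, -0.662, -0.0]
contact_force: [0.8, 1.0, -1.1]
gripper_width: 0.106
```

```bash
python3 st.py
```

```text
hand local 0.1269546833196357 0.28669386717767176
t 28.25 th 0.30829352833373397 rad err mm 0.037215318157285404 ly 0.0028342921925408023 F chest -0.9086325106940474 0.9602258380900219 -1.0590346266648285 w 0.10592901262569554 [-0.69  0.3   0.67  2.04 -0.25  0.87 -1.32]
0.273 -0.36 0.57
0.238 -0.7 1.15
0.203 -1.03 1.74
0.168 -1.33 2.34
0.133 -1.61 2.95
0.098 -1.87 3.58
0.063 -2.11 4.21
0.028 -2.32 4.84
0 -2.48 5.37
0 -2.48 5.37
```

Request:
carry_out --deltas '[[[-0.2,0,0.3],0],[[-0.5,0,0.8],0],[[-0.8,0,1.32],0],[[-1.08,0,1.84],0],[[-1.33,0,2.34],0],[[-1.55,0,2.81],0],[[-1.74,0,3.25],0],[[-1.89,0,3.6],0],[[-1.98,0,3.85],0],[[-2.02,0,3.95],0]]'

```text
t: 29.5
eef_pos: [0.5026, 0.0232, 0.1571]
tool_rot: [-0.0, 0.749, -0.662, -0.0]
contact_force: [1.5, 2.0, -0.4]
gripper_width: 0.103
```

```bash
python3 st.py
```

```text
hand local 0.1269546833196357 0.28669386717767176
t 29.5 th 0.07650912767862988 rad err mm 0.2195632589904184 ly 0.0028505281628329843 F chest -1.824371840180526 1.6917499870738435 -0.43024767827924376 w 0.1034162325965653 [-0.69  0.36  0.63  2.08 -0.3   0.79 -1.31]
0.042 -0.2 0.64
0.007 -0.4 1.29
0 -0.44 1.41
0 -0.44 1.41
0 -0.44 1.41
0 -0.44 1.41
0 -0.44 1.41
0 -0.44 1.41
0 -0.44 1.41
0 -0.44 1.41
```

Request:
carry_out --deltas '[[[-0.04,0,0.13],0],[[-0.1,0,0.33],0],[[-0.17,0,0.53],0],[[-0.23,0,0.73],0],[[-0.29,0,0.92],0],[[-0.35,0,1.1],0],[[-0.38,0,1.2],0],[[-0.4,0,1.27],0],[[-0.4,0,1.27],0]]'

```text
t: 30.62
eef_pos: [0.502, 0.0276, 0.1442]
tool_rot: [-0.0, 0.749, -0.662, -0.0]
contact_force: [0.2, 5.6, -3.0]
gripper_width: 0.105
```

Request:
carry_out --deltas '[[[-0.02,0,0.06],0],[[-0.04,0,0.12],0],[[-0.05,0,0.18],0],[[-0.06,0,0.22],0],[[-0.06,0,0.22],0]]'

```text
t: 31.25
eef_pos: [0.502, 0.0283, 0.142]
tool_rot: [-0.0, 0.749, -0.662, -0.0]
contact_force: [1.2, 3.7, -1.6]
gripper_width: 0.107
```

```bash
python3 st.py|head -2
```

```text
hand local 0.1269546833196357 0.28669386717767176
t 31.25 th -0.006006028082492398 rad err mm 0.3616491318990944 ly 0.0028735659541562655 F chest -3.582054949854824 1.5962066653194316 -1.6031335208851358 w 0.10652883438701721 [-0.68  0.39  0.62  2.09 -0.33  0.76 -1.3 ]
```

Request:
carry_out --deltas '[[[0,0,0.06],0],[[0,0,0.12],0],[[0,0,0.18],0],[[0,0,0.2],0]]'

```text
t: 31.75
eef_pos: [0.5019, 0.0288, 0.14]
tool_rot: [-0.001, 0.75, -0.662, -0.001]
contact_force: [0.7, 6.9, -0.3]
gripper_width: 0.101
```

Request:
carry_out --deltas '[[[0,0,0.06],0],[[0,0,0.12],0],[[0,0,0.18],0],[[0,0,0.2],0]]'

```text
t: 32.25
eef_pos: [0.5019, 0.0292, 0.1386]
tool_rot: [-0.001, 0.75, -0.662, -0.001]
contact_force: [-2.3, 5.4, 9.6]
gripper_width: 0.106
```

Request:
carry_out --deltas '[[[0,0,0.05],0],[[0,0,0.1],0],[[0,0,0.15],0],[[0,0,0.15],0]]'

```text
t: 32.75
eef_pos: [0.5019, 0.0292, 0.1386]
tool_rot: [-0.001, 0.749, -0.662, -0.002]
contact_force: [-6.2, 4.6, 18.1]
gripper_width: 0.104
```

```bash
python3 - <<'E'
from h import *
a,b=read_camera("top")[130:290,290:430,::-1],read_camera("side")[110:270,300:430,::-1]
m=np.hstack([a,b]);cv2.imwrite("pics/m9.png",cv2.resize(m,None,fx=2.9,fy=2.9,interpolation=cv2.INTER_CUBIC))
E
```

```text
(no output)
```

The lid reached a hard stop at 18 N. I'll release and retreat straight up.

Request:
carry_out --deltas '[[[0,0,-0.05],0],[[0,0,-0.1],0],[[0,0,-0.1],0],[[0,0,-0.1],0],[[0,0,-0.1],0]]' --hand 0.35

```text
t: 33.48
eef_pos: [0.5018, 0.0291, 0.1394]
tool_rot: [-0.001, 0.749, -0.662, -0.002]
contact_force: [0.3, 0.3, -0.3]
gripper_width: 0.353
```

Request:
carry_out --deltas '[[[0,0,-0.7],0],[[0,0,-2],0],[[0,0,-4],0],[[0,0,-7],0],[[0,0,-10],0],[[0,0,-13],0],[[0,0,-15],0],[[0,0,-16],0]]'

```text
t: 34.48
eef_pos: [0.5025, 0.0283, 0.3012]
tool_rot: [-0.002, 0.749, -0.662, -0.001]
contact_force: [-0.6, 1.2, 0.1]
gripper_width: 0.352
```

Request:
carry_out --deltas '[[[-2,0,0],0],[[-6,0,0],0],[[-11,0,0],0],[[-16,0,0],0],[[-21,0,0],0],[[-25,0,0],0],[[-27,0,0],0],[[-27,0,0],0]]'

```text
t: 35.48
eef_pos: [0.4689, 0.2966, 0.3023]
tool_rot: [-0.002, 0.75, -0.662, -0.001]
contact_force: [-0.2, 0.4, 0.9]
gripper_width: 0.351
```

```bash
python3 - <<'E'
from h import *
a,b=read_camera("top")[120:300,230:480,::-1],read_camera("side")[130:310,210:400,::-1]
m=np.hstack([a,b]);cv2.imwrite("pics/m10.png",cv2.resize(m,None,fx=1.8,fy=1.8,interpolation=cv2.INTER_CUBIC))
for q in("bottle","dish","tape","handle_mid"): print(q,[[d["centre"] for d in models.spot_in(q,n)[:1]] for n in("top","side")])
E
```

```text
bottle [[[236.2, 252.6]], [[261.6, 256.1]]]
dish [[[134.1, 261.7]], [[189.0, 262.0]]]
tape [[[296.5, 453.8]], [[282.8, 467.8]]]
handle_mid [[[220.9, 344.5]], [[231.7, 375.7]]]
```

View pics/m10.png

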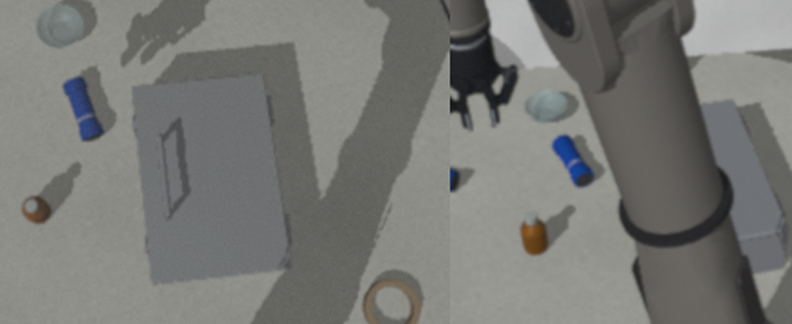

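The lid is shut flat, and the bottle, dish and tape are unmoved. One numeric check of the lid corner heights, then I'll hand in.

```bash
python3 - <<'E'
from fit import *
t=lambda x,y:np.array([(y+.5)/1.8-.5+120,(x+.5)/1.8-.5+230])
for k,px in(((-.112,.16),(133,88)),((-.112,-.16),(152,283))):
    print([proj("top",W(p,[k[0],k[1],z]))[0].round(1) for z in(.108,.12,.14)],t(*px).round(1))
im=read_camera("top");r=[288.0,447.0]; print("tape",[d["centre"] for d in models.spot_in("tape","top")])
print(bot.hand_in())
E
```

```text
hand local 0.1269546833196357 0.28669386717767176
[array([168.6, 302.5]), array([167.4, 302.3]), array([165.2, 302.1])] [168.7 303.7]
[array([277.4, 313.7]), array([277.3, 313.7]), array([277.1, 313.6])] [277.  314.2]
tape [[293.3, 437.4]]
the job is handed in; nothing more can be done
None
```

I finished the whole task in the order asked and handed it in at about 35.7 s of the 72 s allowed.

- **Tube:** I laid the cream tube in both saddles and let go. The top picture after release showed it centred in both saddles. It still looked the same after the stay was broken.
- **Stay:** I pushed the knuckle back and down with about 2–6 N. The picture afterwards showed the stay clearly bent, and the lid angle fitted to 1.305 rad, still standing.
- **Lid:** I took the lid by its handle and lowered it step by step, holding it all the way to a hard stop at about 18 N. I then let go and backed off. The measured lid corners match a shut lid to about 1 pixel.
- **Bottle, tape and dish:** The picture after the lid closed shows the bottle and dish where they started. The tape also looks in place at about row 288, column 447, against 290 and 447 at the start.

**Two checks disagreed:**
- The network's last two centres for the tape in the top picture, (296, 454) and (293, 437), scattered about 15 pixels. The side camera put it within 3 pixels of its start, so I take the scatter as network error.
- The stop came about 4 mm lower at the tool than I had worked out. I put this down to measurement offset, because the lid corners agree with a shut lid.

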